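# Open the larger chuck-jaw case by its release tab

### The arm

A 6-joint arm with a two-finger parallel gripper is mounted at the origin on the work surface. World frame = base frame: x ahead of the robot, y to its left, z up, the work surface at z = 0. Lengths are in m, angles in rad, forces in N, time in s.
With the tool pointing down it reaches from about 0.425 to 1.125 m from the base axis. Payload 14.9 kg.
Tool frame: the origin (TCP) lies on the centre line of the jaws, within the pads' length; the fingertips stand 14 mm ahead of it and the grasp point (between the pads) lies 5 mm behind it; z points along the fingers, y is the line along which they close (so a half turn about z gives the same grasp; the last joint's range is limited). The gripper opens to 91 mm and grips with 3 to 60 N. Pads are 32 mm wide; open, the fingers measure 118 mm over their backs; the gripper's body (76 mm by 178 mm) begins 60 mm behind the grasp point.
Start: joints at [1.214, 0.379, 1.734, -0, 1.028, -0.033], TCP at [0.223, 0.664, 0.228] pointing down, gripper open.
Joint ranges: [-2.77, 2.77], [-0.74, 2.19], [0, 2.66], [-1.06, 4.2], [0.31, 2.87], [-3.08, 3.08]. Speed limits (rad/s): [1.89, 1.89, 2.39, 3.14, 3.14, 3.14].

### API

Orientations are given as a rotation vector (axis times angle).
In Python, from cell import bot, eoat, viewer gives the robot as it stands. The module is installed in compiled form; this text tells all that it offers. Calls block until the motion is done:
- bot.move_to(position, orientation): joint-space move of the TCP to a pose.
- bot.servo_line(position, ori=None, rate=0.15): straight line of the TCP; ori=None keeps the orientation; rate is the mean speed in m/s.
- bot.move_joints(angles): joint-space move.
- eoat.gripper_to(opening, force=None): finger opening in m; force is the grip in N (None keeps the last); returns when the fingers have stopped.
- bot.dwell(seconds).
- bot.ik(position, orientation): joint angles nearest the present ones, or None.
- bot.observe(): the state.
- viewer.read_camera(name): name is "scene" or "top"; returns the picture (480x640x3 uint8, red, green, blue); there is no depth.
- viewer.camera_model(name): a dict with "mtx" (3x3 intrinsics, pixels), "view" (4x4, takes a point from world to camera coordinates). Camera axes: x right, y up, looking along -z (the intrinsics and any distortion apply to the point x, -y, -z); pixel columns grow to the right and rows downward; lengths in m; the calibration is good to about 2 mm. A picture is of the moment at which its call begins. camera_model takes no time and is no camera call.
A pose or a line that the arm cannot do raises bot.Unreachable and nothing moves.
- bot.sign_off(): hands the job in; it is judged then, once.
The state is a dict: "time_s": time; "joints": joint angles; "qd": joint speeds; "effort": joint torques, N m; "tcp_pos": TCP position; "eef_rot": TCP orientation; "contact_force": force on the tool from outside, world axes, zero at the start; "moment": the same for the moment, N m; "gripper_width": finger opening in m; "finger_force": force on a finger pad.
Only numpy, scipy, OpenCV 4.12 (cv2) and the standard library are available. Lean on these libraries where they do the work, as an engineer would, in place of code of your own. Each camera call takes 0.05 s, during which the arm holds its last target. There are 200 camera calls.

### The job

On the turner's bench, press down the release tab on the front of the larger green steel jaw case so that its sprung lid pops up, then push the lid fully open, until it rests leaning back, and move clear. Use the fingertips only and push gently: nothing is to be gripped or lifted; leave the smaller case shut and everything else on the bench where it is.

Things in the scene. Friction and masses are not known exactly. Their poses are not given: they have to be found in the camera images.
- big_case: The larger of two green sheet-steel chuck-jaw cases, screwed to the bench: 120 deep (its own x), 170 wide (its y), 65 high without the lid. Origin: centre of its underside, on the bench; x points from its front (latch side, towards the robot) to its back (hinge side), z up. It never moves, but stands elsewhere and turned otherwise each time.
- big_lid (a joint): Lid angle of the larger case, rad: 0 shut and latched; once released a spring plunger lifts it by itself, in about a second, to about 0.84, where it rests; 1.9 is fully open, leaning back on its stop. It swings up and away from the robot about its back edge; pushed past upright (1.57) it falls open on its own by its weight, slowly, and stays. It moves easily (about 3 N at the front edge).
- big_lid_edge (a point): Middle of the front (free) edge of the larger case's lid, half-way through its 6 thickness; moves with the lid, 120 from the hinge line. Lid 170 wide.
- big_lid_hinge (a point): Middle of the hinge line of the larger case, along its back top edge, 65.5 above the bench; the hinge line runs along the case's y.
- big_tab (a joint): Angle of the larger case's release tab, rad: 0 at rest, 0.28 fully down; it springs back. The lid is let go between 0.1 and 0.2. About 5 N at the pad takes it fully down.
- big_pad (a point): Point to press on the larger case's steel release tab: on the upper face of its flat ribbed pad, which sticks out level in front of the case's front (44 wide, 43 long, 5 thick; upper face 39.5 above the bench, this point 36 in front of the case's front face). Pressed straight down it sinks about 8; at the inner end of the pad a hook, 30 wide, rises and lies over the lid's front edge, its top 77 above the bench.
- small_case: The smaller case of the same make, to be left alone: 90 deep, 100 wide, 55 high without lid, same latch and axes. Origin: centre of its underside. Screwed down; the two cases trade places (robot's left or right) from time to time.
- small_lid (a joint): Lid angle of the smaller case, rad: 0 shut; must stay shut.
- tin: Loose bystander, not to be disturbed: round flat aluminium wax tin, 58 across, 34 high (mm). Origin: centre of its underside.
- finial: Loose bystander, not to be disturbed: small turned wooden finial, 38 across, 56 high (mm). Origin: centre of its underside.
- pull: Loose bystander, not to be disturbed: small dark wooden drawer pull, 32 across, 34 high (mm). Origin: centre of its underside.
- jar: Loose bystander, not to be disturbed: amber glass jar with a steel cap, 54 across, 80 high (mm). Origin: centre of its underside.
- bowl: Loose bystander, not to be disturbed: turned wooden bowl, 120 across, 50 high (mm). Origin: centre of its underside.
- mallet: Loose bystander, not to be disturbed: turned wooden mallet standing on its head, 80 across, 180 high (mm). Origin: centre of its underside.

How it is judged:
By the outcome, as a careful person would: the job done as asked, in the order asked, and still so for the second after the job is handed in, with the robot touching nothing.
It also fails if it takes over 43 s, if anything falls off the work surface, if the arm or the gripper's body presses on something with over 40 N, if the wrist force passes 120 N, or if a joint passes its speed limit or range.

## Working session

There is one attempt and no reset: what is moved stays moved. The work goes in short steps, each a Python script; the robot and the scene stay as the last script left them, time stands still between calls to the robot, and variables do not carry over. Pictures are saved under pics/ and viewed, at most 10 in all, crops included, and the job is handed in when it is done.

```bash
mkdir -p pics
python3 - <<'E'
from cell import bot,eoat,viewer
import cv2
for n in("scene","top"):
    cv2.imwrite(f"pics/{n}0.png",viewer.read_camera(n)[:,:,::-1]); m=viewer.camera_model(n); print(m)
print(bot.observe())
E
```

```text
{'mtx': array([[555.82098443,   0.        , 316.10877566],
       [  0.        , 555.82098443, 235.95108983],
       [  0.        ,   0.        ,   1.        ]]), 'view': array([[ 0.63226098,  0.7745581 , -0.01748744, -0.34585713],
       [-0.50002091,  0.42519347,  0.75444655,  0.2022169 ],
       [ 0.59179823, -0.46826303,  0.65612848, -1.65426482],
       [ 0.        ,  0.        ,  0.        ,  1.        ]])}
{'mtx': array([[468.18973309,   0.        , 319.9397586 ],
       [  0.        , 468.18973309, 237.87061574],
       [  0.        ,   0.        ,   1.        ]]), 'view': array([[-2.73948784e-02, -9.99624665e-01,  2.22534309e-04,
         2.32931828e-02],
       [ 9.78526532e-01, -2.67711831e-02,  2.04374972e-01,
        -5.45338765e-01],
       [-2.04292305e-01,  5.81658324e-03,  9.78892651e-01,
        -1.19605556e+00],
       [ 0.00000000e+00,  0.00000000e+00,  0.00000000e+00,
         1.00000000e+00]])}
{'time_s': 0.1, 'joints': array([ 1.21370482e+00,  3.79353347e-01,  1.73469527e+00,  2.45147121e-05,
        1.02850182e+00, -3.33064246e-02]), 'qd': array([ 0.00023683, -0.00174888, -0.00030937,  0.00012501,  0.00079215,
        0.00104687]), 'effort': array([-1.14807463e-04, -7.65032601e+01, -4.35297847e+01,  6.52302965e-02,
        3.98603047e-02,  3.21664487e-06]), 'tcp_pos': array([0.22260048, 0.66331902, 0.22736921]), 'eef_rot': array([-5.06367965e-01, -3.10030598e+00,  1.46940675e-03]), 'contact_force': array([-0.53628497, -0.79484702, -0.00152227]), 'moment': array([ 0.01856868,  0.01948088, -0.04269132]), 'finger_force': 0.0, 'gripper_width': 0.09101481157661265}
```

View pics/scene0.png

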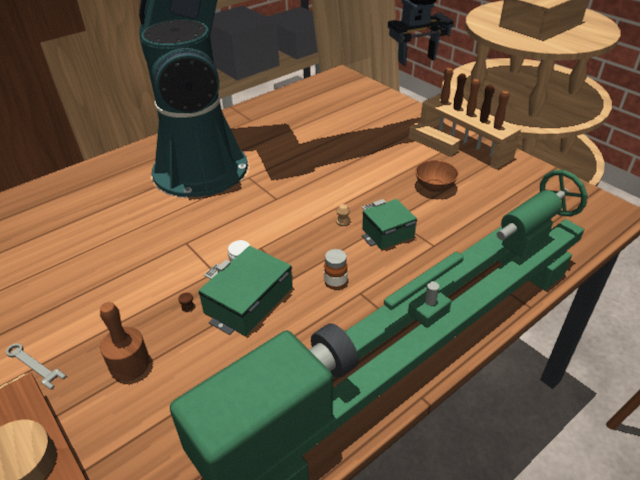

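View pics/top0.png

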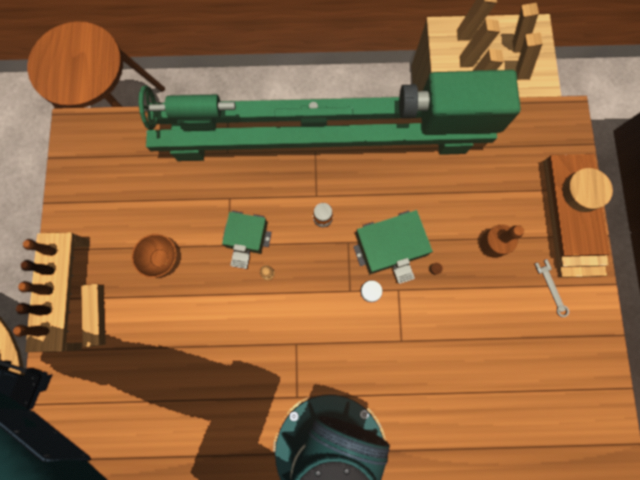

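The larger case is at top-image (394,241), with its pad at about (404,274). The tin is at (372,291), the pull at (435,268), and the small case at (245,232). I'll enlarge a crop to measure.

```bash
python3 - <<'E'
import cv2
a=cv2.imread("pics/top0.png")[200:310,340:460]; b=cv2.imread("pics/scene0.png")[225:335,170:300]
a=cv2.resize(a,(400,367),interpolation=3); b=cv2.resize(b,(400,338),interpolation=3)
b=cv2.copyMakeBorder(b,0,29,0,0,0)
cv2.imwrite("pics/crop0.png",cv2.hconcat([a,b]))
E
cat > h.py <<'E'
import numpy as np
from cell import bot,eoat,viewer
def ray(cam,u,v,z):
    m=viewer.camera_model(cam);K=m["mtx"];V=m["view"];R=V[:3,:3];c=-R.T@V[:3,3]
    d=np.linalg.solve(K,[u,v,1.]);d=R.T@(d*[1,-1,-1]);return c+d*(z-c[2])/d[2]
def proj(cam,p):
    m=viewer.camera_model(cam);q=m["view"]@np.r_[p,1];q=m["mtx"]@(q[:3]*[1,-1,-1]);return q[:2]/q[2]
E
python3 - <<'E'
from h import *
import cv2
from scipy.optimize import least_squares
im=cv2.imread("pics/top0.png"); hsv=cv2.cvtColor(im,cv2.COLOR_BGR2HSV)
m=cv2.inRange(hsv,(55,80,40),(90,255,255)); m[:205]=0;m[300:]=0;m[:,:345]=0;m[:,450:]=0
m=cv2.morphologyEx(m,cv2.MORPH_OPEN,np.ones((5,5)))
c=max(cv2.findContours(m,0,2)[0],key=cv2.contourArea); r=cv2.minAreaRect(c)
print(r)
B=cv2.boxPoints(r)
P=np.array([ray("top",*b,.0685)[:2] for b in B]); print(B,P,np.linalg.norm(np.diff(P,axis=0),axis=1))
for n,u,v,z in(("pad",404,274,.04),("tin",372,291,.034),("pull",435,268,.034),("jar",323,214,.08),("malletknob",512,232,.18),("finial",267,271,.03)):print(n,ray("top",u,v,z))
E
```

```text
((393.70001220703125, 240.6000213623047), (45.2205696105957, 63.5617790222168), 71.56504821777344)
[[356.40002 229.20003]
 [416.7     209.10002]
 [431.      252.00002]
 [370.7     272.10004]] [[ 0.56411925 -0.08911505]
 [ 0.6149535  -0.25323095]
 [ 0.49726095 -0.28272047]
 [ 0.44842667 -0.12143474]] [0.17180847 0.12133082 0.16851668]
pad [ 0.4446226  -0.21320281  0.04      ]
tin [ 0.40228878 -0.12628174  0.034     ]
pull [ 0.45927977 -0.29863674  0.034     ]
jar [ 0.60524092 -0.00138422  0.08      ]
malletknob [ 0.52175041 -0.45430329  0.18      ]
finial [0.4640726  0.15318482 0.03      ]
```

View pics/crop0.png

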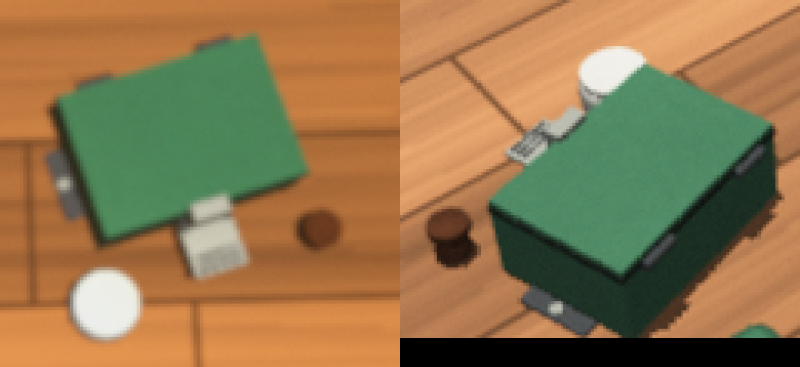

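The crop shows clean lid corners: back left (57,99), back right (257,35), front right (308,173) and front left (104,240). The pad is around (215,255), with the tin and pull clear on either side of it. Next I'll fit the case pose and move above the pad.

```bash
cat >> h.py <<'E'
from scipy.optimize import least_squares
from scipy.spatial.transform import Rotation as Ro
C=np.array([[57,99],[257,35],[308,173],[104,240]])/3.3333+[340,200]
L=np.array([[60,85],[60,-85],[-60,-85],[-60,85]])/1000
def case(p,x,y,z):
    c,s=np.cos(p[2]),np.sin(p[2]);return np.array([p[0]+c*x-s*y,p[1]+s*x+c*y,z])
fit=least_squares(lambda p:np.ravel([proj("top",case(p,*l,.0685)) for l in L]-C),[.53,-.19,.28])
P=fit.x
y=np.array([-np.sin(P[2]),np.cos(P[2]),0])
def ori(s):
    z=np.array([0,0,-1.]);return Ro.from_matrix(np.c_[np.cross(s*y,z),s*y,z]).as_rotvec()
def tip(x,yy,z): return case(P,x,yy,z+.014)   # TCP for fingertip at case (x,y), height z
E
python3 - <<'E'
from h import *
import cv2
print(P,fit.fun.round(1),case(P,-.096,0,.0395),proj("top",case(P,-.096,0,.0395)),proj("scene",case(P,-.096,0,.0395)),
 [proj("scene",case(P,*l,.0685)).round(0) for l in L])
qs=[]
for s in(1,-1):
    q=bot.ik(tip(-.097,0,.2),ori(s)); print(s,q); qs.append(q)
s=1 if qs[1] is None or (qs[0] is not None and abs(qs[0][5])<abs(qs[1][5])) else -1
open("s","w").write(str(s))
eoat.gripper_to(0.0)
bot.move_to(tip(-.097,0,.2),ori(s))
bot.servo_line(tip(-.097,0,.065),rate=.15)
cv2.imwrite("pics/scene1.png",cv2.resize(viewer.read_camera("scene")[205:345,140:327,::-1],(800,599),interpolation=3))
o=bot.observe();print(o["time_s"],o["contact_force"],o["tcp_pos"],o["gripper_width"])
E
```

```text
[ 0.52997591 -0.18850968  0.28406394] [-0.3 -0.4 -0.3 -0.1  0.2  0.5  0.4  0. ] [ 0.43782317 -0.21541455  0.0395    ] [404.95892764 276.53766616] [212.43558992 270.34926491] [array([289., 266.]), array([239., 314.]), array([196., 291.]), array([247., 246.])]
1 [-5.06464859e-01  5.74958563e-02  2.16505275e+00 -4.44089210e-16
  9.19044050e-01 -2.36132512e+00]
-1 [-5.06464859e-01  5.74958563e-02  2.16505275e+00 -4.44089210e-16
  9.19044050e-01  7.80267532e-01]
5.7333 [-0.26937574  0.53740585 -0.39923478] [ 0.43740773 -0.21595103  0.07981387] 0.0003271777950243873
```

View pics/scene1.png

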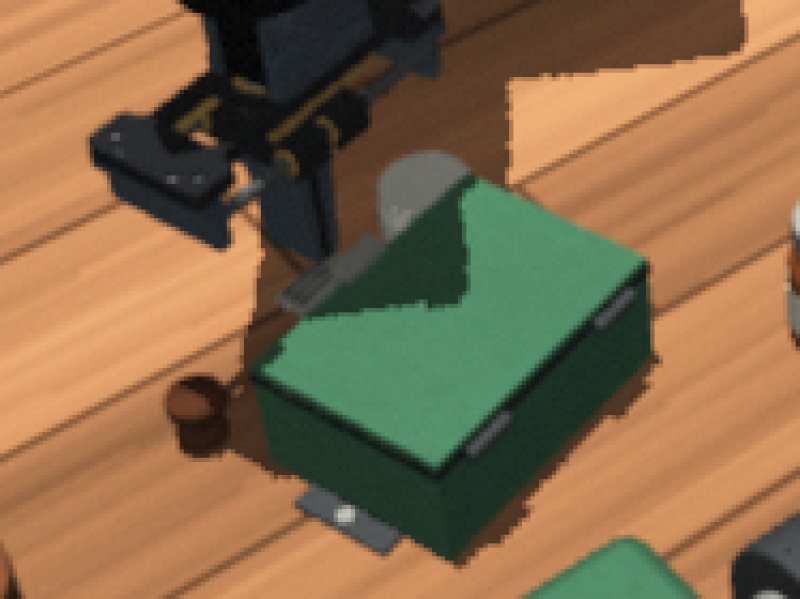

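The closed fingertips, at (325,260), hover over the pad at (310,285). The pull at (195,410) and the tin at (425,190) are clear. The prediction matches the picture, so I'll press with force feedback.

Run:
```python
from h import *
import cv2
f0=bot.observe()["contact_force"][2]
bot.servo_line(tip(-.097,0,.044),rate=.08)
z=.044
while z>.028:
    z-=.0015; bot.servo_line(tip(-.097,0,z),rate=.03)
    o=bot.observe();f=o["contact_force"][2]-f0;print(round(z,4),o["tcp_pos"][2].round(4),f.round(1))
    if f>9: break
bot.dwell(.1)
bot.servo_line(tip(-.099,0,z+.02),rate=.1)
bot.servo_line(tip(-.16,0,.09),rate=.2)
bot.dwell(.5)
cv2.imwrite("pics/scene2.png",viewer.read_camera("scene")[150:390,100:420,::-1])
print(bot.observe()["time_s"])
```

```text
0.0425 0.0567 0.5
0.041 0.055 0.5
0.0395 0.0535 0.8
0.038 0.052 2.7
0.0365 0.0505 6.3
0.035 0.0491 6.7
0.0335 0.0479 14.7
9.4
```

View pics/scene2.png

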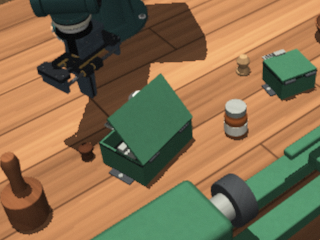

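The larger lid has popped to its rest angle: its free edge is raised at crop (145,100). The small case is still shut. Now I'll push the lid along its arc.

Run:
```python
from h import *
import cv2
bot.servo_line(tip(-.12,0,.13),rate=.15)
f0=bot.observe()["contact_force"]
def w(t): return .06-.12*np.cos(t)-.017, .0655+.12*np.sin(t)-.018
for t in (.7,.9,1.1,1.3,1.5,1.65,1.78):
    x,z=w(t); 
    if t>1.57: z=.0655+.12-.022; x=.06-(z-.0655)/np.tan(t)-.017
    bot.servo_line(tip(x,0,z),rate=.07)
    print(t,(bot.observe()["contact_force"]-f0).round(1))
bot.servo_line(tip(-.06,0,.19),rate=.15)
bot.servo_line(tip(-.16,0,.22),rate=.2)
bot.dwell(1.5)
for n in("scene","top"): cv2.imwrite(f"pics/{n}3.png",viewer.read_camera(n)[:,:,::-1])
o=bot.observe();print(o["time_s"],o["contact_force"])
a=cv2.imread("pics/scene3.png")[150:390,60:460];b=cv2.imread("pics/top3.png")[150:390,200:600]
cv2.imwrite("pics/both3.png",cv2.hconcat([a,b]))
```

```text
0.7 [ 0.9 -2.2 -0.4]
0.9 [ 0.1 -1.8 -0.4]
1.1 [-0.2 -1.6 -0.3]
1.3 [ 0.5 -1.7 -1.1]
1.5 [ 0.4 -1.7  0.1]
1.65 [ 0.8 -2.  -0.3]
1.78 [ 0.6 -1.3  0.2]
17.05 [-0.74843975 -0.8353988  -0.09410646]
```

View pics/both3.png

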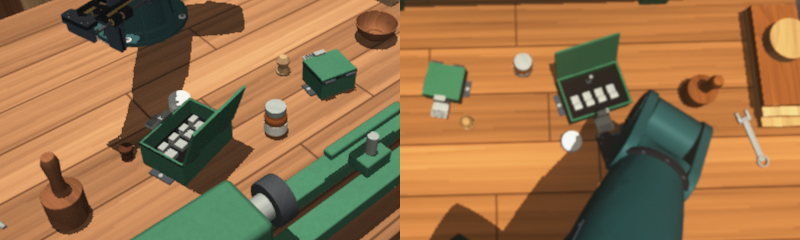

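The lid stands open and leans back past upright, with its top corner at scene crop (244,86), which is full-image (304,236). The bystanders look unmoved. I'll check that the angle is at the stop and no longer changing.

Run:
```python
from h import *
import cv2
bot.dwell(1)
im=viewer.read_camera("scene")[:,:,::-1]; a=cv2.imread("pics/scene3.png"); print("diff",(cv2.absdiff(np.ascontiguousarray(im),a).max(2)>25).sum())
for t in(1.6,1.75,1.9): print(t,[proj("scene",case(P,.06-.12*np.cos(t),yy,.0655+.12*np.sin(t))).round(1) for yy in(.085,-.085)])
im=np.ascontiguousarray(im); 
a0=cv2.imread("pics/scene0.png"); 
d=cv2.absdiff(im,a0).max(2)>60; d[:205]=0
print("changed blobs",[s[:5].tolist() for s in cv2.connectedComponentsWithStats(d.astype(np.uint8))[2] if s[4]>15])
cv2.imwrite("pics/z.png",cv2.resize(im[205:345,170:357],(800,599),interpolation=3))
```

```text
diff 0
1.6 [array([287.5, 226. ]), array([233.7, 274.3])]
1.75 [array([294.4, 229.8]), array([241. , 278.8])]
1.9 [array([301.4, 234.4]), array([248.4, 284.1])]
changed blobs [[0, 0, 640, 480, 299184], [167, 205, 138, 110, 6635], [238, 246, 19, 10, 41], [248, 290, 66, 55, 1310]]
```

View pics/z.png

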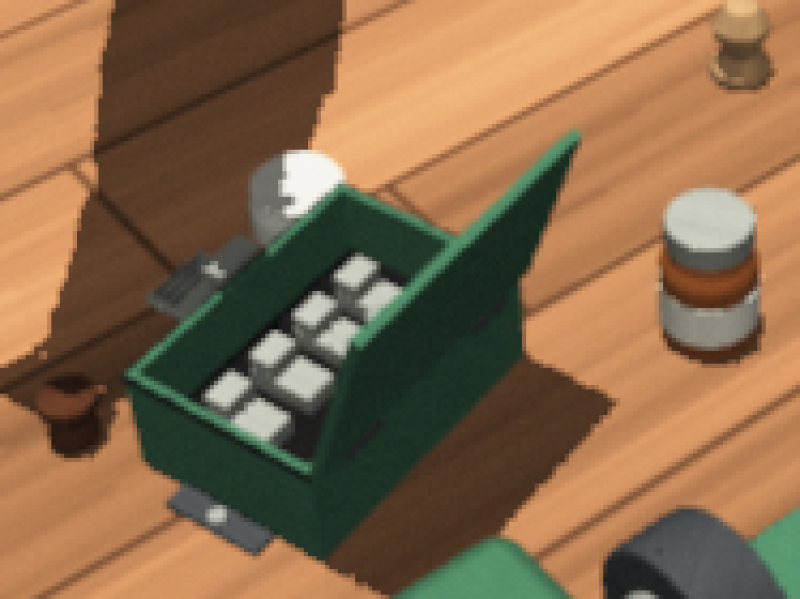

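The lid corners, at zoom (578,133) and (357,340), map to full-image (305,236) and (253,284). That fits 1.9 rad, the scene is static, and the arm is clear.

```bash
python3 -c "
from cell import bot
print(bot.sign_off())"
```

```text
the job is handed in; nothing more can be done
None
```

The larger case's tab was pressed and its lid now rests fully open at about 1.9 rad; the small case is shut, nothing else visibly moved, the arm is clear, and the job was handed in at about 18 s.

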